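Draw the infrared thermometer and aim it at the printer bed

TASK

Draw the pistol-shaped infrared thermometer straight up out of its holster and aim it at the middle of the 3D printer's bed: from the printer's front (the robot's side), under the parked print head, muzzle about 15 cm from the bed's middle, barrel sloping down at about 45 degrees, handle below the barrel and not leaning over to either side. Do not touch the printer or disturb the other things on the bench. Finish while holding the thermometer steady in that aim, ready for the reading: do not put it down or let it go.

Things in the scene. Friction and masses are not known exactly. Their poses are not given: they have to be found in the camera images.
- thermometer: Infrared thermometer, a dark grey pistol, 180 g, standing nose down in the holster. Origin: centre of its muzzle. +z runs back along the barrel (up, in the holster), the sight line leaves along -z, the handle sticks out to -x, y is across. Nose 36 (x) by 34 mm (y), z = 0 to 55 mm. Body z = 55 to 145 mm, x = -32 to +24 mm, 40 mm wide with flat parallel sides across y. It may lean 5 degrees.
- muzzle (a point): Centre of the thermometer's muzzle, where the sight line starts; axes as the thermometer's (sight line along -z).
- body_back (a point): Middle of the body's back end (display), (0, 0, 145) mm in the thermometer's axes, uppermost in the holster. A good grip: from behind, fingers closing along y on the body's flat sides, 25 mm short of this end (z = 120 mm).
- handle_end (a point): Middle of the handle's free end, (-123, 0, 144) mm in the thermometer's axes. The handle, 32 mm wide (y) and 34 mm thick, 100 mm long, leaves the body at x = -26, z = 118 mm and rises 15 degrees towards +z; a trigger sits on its muzzle side.
- holster: Fixed grey printed holster, left or right of the printer's front: a screwed-down foot of 100 by 90 by 8 mm with an upright pocket, 42 mm (x) by 40 mm (y) inside, walls 5 mm, top rim at 75 mm. Origin under its centre. The thermometer's body rests on the rim, its nose hangs 55 mm deep with 3 mm play a side, its handle points to -x.
- printer: Fixed open-frame 3D printer. Origin on the bench under the middle of the bed's travel; -x is its front, facing the robot. Base 340 (x) by 280 mm (y), 50 mm high. An orange portal, 425 mm wide, 320 mm high, stands across it at x = 56 to 74 mm. Its bed slides along x, undriven.
- bed_mid (a point): Middle of the top face of the printer's bed, a red plate of 214 by 214 by 4 mm, top face 78 mm above the bench; axes as the printer's (z up, -x to the front). The print head hangs near it on a cross beam: nozzle 133 mm above the bench; the head spans x = -45 to 0 mm of the printer, within 75 mm of its midline, up to 245 mm high.
- tape_roll: Bystander: roll of tan tape lying flat, 86 mm across, 25 mm high, bench in front of the printer. Origin under its centre.
- caliper: Bystander: steel caliper lying flat, 205 mm long, 16 mm high at its slide, bench in front of the printer. Origin near its slide.
- cutters: Bystander: small side cutters lying flat, about 120 mm long, 16 mm high, to the right of the robot (-y). Origin at the pivot.
- bracket: Bystander: white printed angle bracket, 60 by 35 by 41 mm, on the bench. Origin under its centre.
- glue_stick: Bystander: upright glue stick, 30 mm across, 95 mm high, outward of the holster or the tool stand. Origin under its centre.
- solvent_bottle: Bystander: upright white bottle, 60 mm across, 160 mm high, outward of the holster or the tool stand. Origin under its centre.
- sample_spool: Bystander: small spool lying flat, 100 mm across, 40 mm high, beside the printer. Origin under its centre.
There are look-alikes about, which are no part of the job. What is shaped like the holster but blue is not meant. There is more than one size of the thermometer; the job needs the smaller.

How it is judged:
On the way:
1. the thermometer is drawn up, held, with its muzzle clear above the holster's mouth (z of muzzle in the frame of holster above 0.08 m and contact force between the fingers and thermometer above 2 N and contact force between thermometer and holster below 0.2 N), for 0.1 s.
At the end, for the whole second after the job is handed in: Held by the fingers, carried by nothing else, steady (under 30 mm/s); sight line within 25 mm of the bed's middle, muzzle 100 to 210 mm from it and at least 30 mm to its front; barrel 30 to 60 degrees from vertical, handle below it, leaning at most 25 degrees sideways (contact force between the fingers and thermometer above 2 N and contact force between thermometer and holster below 0.2 N and contact force between thermometer and printer below 0.2 N and x of bed_mid in the frame of muzzle between -0.025 and 0.025 m and y of bed_mid in the frame of muzzle between -0.025 and 0.025 m and z of bed_mid in the frame of muzzle between -0.21 and -0.1 m and angle between thermometer's own z axis and vertical between 0.52 and 1.05 rad and angle between thermometer's own y axis and vertical between 1.13 and 2.01 rad and angle between thermometer's own x axis and vertical below 1.2 rad and x of muzzle in the frame of bed_mid below -0.03 m and height (world z) of handle_end above 0.1 m and linear speed of thermometer below 0.03 m/s and angular speed of thermometer below 0.15 rad/s); the arm keeps its last pose, push and grip.
It fails at once if the printer is touched with more than 2 N (contact force between printer and anything else above 2 N).
It fails at once if a bystander is moved by more than 20 mm (distance of any of tape_roll, caliper, cutters, bracket, glue_stick, solvent_bottle, sample_spool from where it was at the start of the episode above 0.02 m).
It also fails if it takes over 38 s, if anything falls off the work surface, if the arm or the gripper's body presses on something with over 40 N, if the wrist force passes 120 N, or if a joint passes its speed limit or range.

ROBOT

A 6-joint arm with a two-finger parallel gripper is mounted at the origin on the work surface. World frame = base frame: x ahead of the robot, y to its left, z up, the work surface at z = 0. Lengths are in m, angles in rad, forces in N, time in s.
With the tool pointing down it reaches from about 0.375 to 0.825 m from the base axis. Payload 5.5 kg.
Tool frame: the origin (TCP) lies midway between the tips of the shut fingers; the grasp point (between the pads) lies 19 mm behind it (manip.pinch_z is the distance from the TCP to the grasp point, in m); z points along the fingers, y is the line along which they close (so a half turn about z gives the same grasp; the last joint's range is limited). The gripper opens to 85 mm and grips with 20 to 120 N. Pads are 22 mm wide; open, the fingers measure 114 mm over their backs; the gripper's body (76 mm by 85 mm) begins 54 mm behind the grasp point. The pads swing forward as they close: fully open they stand 13 mm farther back than shut.
Start: joints at [1.257, 0.314, -0.047, 1.21, 0, 1.571], TCP at [0.185, 0.571, 0.207] pointing down, gripper open.
Joint ranges: [-2.67, 2.67], [-0.69, 1.73], [-1.03, 1.25], [-2.08, 2.16], [-1.42, 1.45], [-3.14, 3.14]. Speed limits (rad/s): [2.39, 2.39, 3.01, 3.14, 3.14, 3.14].

INTERFACE

Orientations are given as a unit quaternion [w, x, y, z].
In Python, from rig import manip gives the robot as it stands.
- The arm moves only by the tool send_rows, never from a script. Its argument "targets" is a list of rows, each a list of 4 numbers: the shift along the tool's x, y, z scaled (see below), then the turn about the tool's z scaled (see below). In form: [[dx, dy, dz, spin], ...]. A call has exactly 8 rows; each row shifts and turns the commanded pose from where the row before left it, along the tool's axes as they then stand; what a row does not reach is not made up. The controller multiplies each number of a shift by 40 mm and each number of a turn by 90 degrees. A row lasts 1/10 s, in which the tool goes at most 50 mm and 8.59 degrees, less where a joint would pass 70% of its speed; a pose out of reach is approached as far as the arm can. A call with a number of a shift or a turn outside -1 to 1 is refused whole. A call with a gripper value outside its range is refused whole. "fingers" is the opening, from 0 (shut) to 1 (fully open), set as the call begins (left out, the last holds). The fingers move at their own pace and stop on an object; the grip force is fixed at half the most. Time passes only in rows, so rows that do not move let the fingers close, or fill a call up. It gives the time, the measured TCP pose, the force, the opening and the grip force at its end, in the units of the state.
- manip.state(): the state, without advancing time (a new reading comes with each control period).
- manip.snapshot(name): name is "scene" or "top" or "wrist"; returns a dict with "frame" (420x560x3 uint8, blue, green, red), "range_z" (420x560 float32, m along the optical axis (not along the pixel's ray), 0 where there is no reading), "fovy" (degrees; the focal length in pixels is half the picture's height over the tangent of half this angle, whatever the lens; pixels are square), "cx", "cy" (the principal point, pixels), "k1" (the pictures are not rectified: a ray, as slopes to the right and down, at radius r is drawn at 1 + k1 r^2 times it, then the intrinsics apply), "position" and "orientation" of the camera in the world. Camera axes: x right, y down, z forward; pixel columns grow to the right and rows downward; lengths in m; the calibration is good to about 2 mm. A picture is of the moment at which its call begins.
- manip.hand_in(): hands the job in; it is judged then, once.
Trained networks look in a picture, given as the dict that the camera call returned (one of the last four; its "shot" number tells which), for a name from the list of things; names that differ only in an ending like _2 or _b are one class to them, and where a whole thing is asked for, a point or a joint stands for the part that bears it (a point fixed in the world has none). Each returns a list of dicts, best first, with "p" (0 to 1); they miss things now and then, are a little off and sometimes report something else, mostly with a low value. They report only what shows in the picture. A call takes as long as a camera call. They do not tell look-alikes from the thing itself.
- manip.cut_out(picture, name): "mask" (420x560 bool, what is visible of it) and "pixel" ([column, row] in pixels, amid what is visible of it).
The state is a dict: "t": time; "joint_positions": joint angles; "joint_vel": joint speeds; "tau": joint torques, N m; "eef_pos": TCP position; "orientation": TCP orientation; "force": force on the tool from outside, world axes, zero at the start; "ft_torque": the same for the moment, N m; "grip_width": finger opening in m; "grasp_force": force on a finger pad.
Only numpy, scipy, OpenCV 4.12 (cv2) and the standard library are available. Lean on these libraries where they do the work, as an engineer would, in place of code of your own. Each camera call takes 0.05 s, during which the arm holds its last target. There are 200 camera calls.

## Working session

There is one attempt and no reset: what is moved stays moved. The work goes in short steps, Python scripts to look and compute and a tool call to move; the robot and the scene stay as the last step left them, time stands still between calls to the robot, and variables do not carry over. Pictures are saved under pics/ and viewed, at most 10 in all, crops included, and the job is handed in when it is done.

Besides the shell and the picture viewer there is one more tool, called after "Call:" by a JSON object that holds its "api" and its "payload", one argument or row to a line. send_rows: Moves the arm, as the interface text tells. Shifts and turns lie within -1 to 1; 1 stands for 40 mm of shift or 90 degrees of turn. Its arguments: {"type":"object","properties":{"targets":{"type":"array","items":{"type":"array","items":{"type":"number"}}},"fingers":{"type":"number"}},"required":["targets"]}

```bash
ls; mkdir -p pics; python3 - <<'E'
from rig import manip
import cv2,numpy as np,pickle
print(manip.state(), manip.pinch_z)
S={}
for n in ("scene","top"):
    p=manip.snapshot(n); S[n]=p
    cv2.imwrite(f"pics/{n}0.png",p["frame"])
    print(n,p["fovy"],p["cx"],p["cy"],p["k1"],p["position"],p["orientation"])
    for k in ("thermometer","holster","printer","bed_mid","muzzle","tape_roll","glue_stick","solvent_bottle"):
        try: print(k,[(round(d["p"],2),np.round(d["pixel"])) for d in manip.cut_out(p,k)])
        except Exception as e: print(k,e)
pickle.dump(S,open("s0.pkl","wb"))
E
```

```text
pics
{'t': 0.0, 'joint_positions': array([ 1.25699369e+00,  3.14214883e-01, -4.81085734e-02,  1.21022316e+00,
        5.14316132e-06,  1.57077546e+00]), 'joint_vel': array([ 0.00217099,  0.00035926, -0.00048098,  0.00121297, -0.00057371,
       -0.00201958]), 'tau': array([-6.25345147e-04, -5.39588213e+01,  3.39751983e+01,  1.91848440e-02,
       -1.23343484e-04, -4.19400919e-06]), 'eef_pos': array([0.18500473, 0.57008363, 0.20602837]), 'orientation': array([-1.39297328e-04,  1.56247977e-01,  9.87717472e-01, -8.63989194e-04]), 'force': array([-0.00943023,  0.44970652,  0.37430881]), 'ft_torque': array([0.05795448, 0.06204446, 0.04959203]), 'grasp_force': 0.0, 'grip_width': 0.08549643163430351} 0.0187
scene 55.29360865194115 272.19958199908723 198.04094320577298 0.007475329180160734 [ 0.55713809 -0.59205859  1.21492109] [-0.24560537  0.96908335  0.02170674 -0.00918102]
thermometer [(0.89, array([338., 114.])), (0.55, array([262., 114.]))]
holster [(0.84, array([216., 120.])), (0.59, array([268., 140.]))]
printer [(0.96, array([359., 222.])), (0.16, array([186., 325.]))]
bed_mid [(0.74, array([340., 222.]))]
muzzle [(0.78, array([336., 115.])), (0.71, array([260., 115.]))]
tape_roll [(0.7, array([231., 165.]))]
glue_stick [(0.55, array([284.,  89.])), (0.31, array([338., 222.]))]
solvent_bottle [(0.58, array([283., 390.])), (0.41, array([330., 338.]))]
top 55.13995893997834 277.883149707201 212.56237467282867 0.009167670278299886 [ 0.43475611 -0.01371651  1.24909745] [-0.04116685  0.7087606  -0.70372916  0.02699937]
thermometer [(0.74, array([168., 238.])), (0.67, array([165., 139.]))]
holster [(0.96, array([178., 232.]))]
printer [(0.98, array([295., 123.]))]
bed_mid []
muzzle [(0.91, array([163., 140.])), (0.79, array([166., 238.]))]
tape_roll [(0.82, array([239., 273.]))]
glue_stick [(0.52, array([105., 212.]))]
solvent_bottle [(0.97, array([463., 205.]))]
```

View pics/scene0.png

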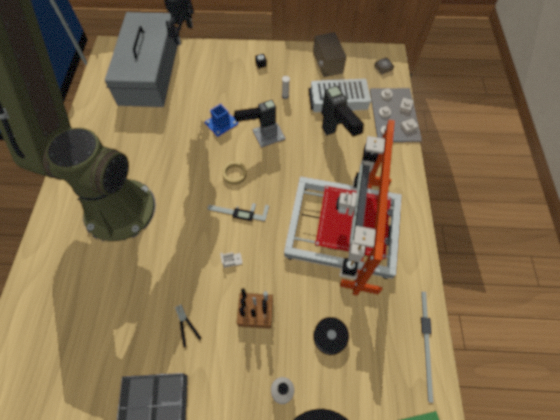

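View pics/top0.png

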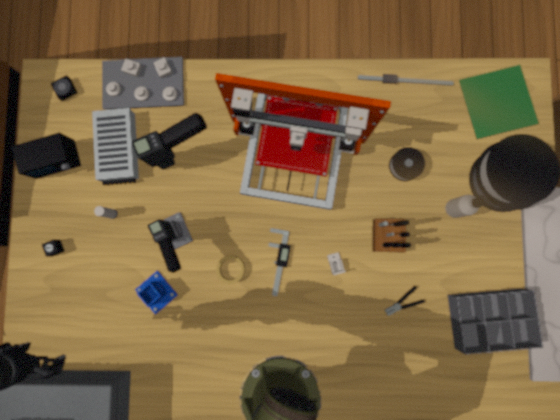

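Top picture: candidates for the thermometer are (168,238), smaller and standing in the grey holster, and (165,145), larger and free of any holster. The blue holster at (157,292) is the decoy. Next I enlarge to confirm and measure.

```bash
cat > h.py <<'E'
import numpy as np,cv2
from scipy.spatial.transform import Rotation as R
def rot(q): q=np.array(q); return R.from_quat([q[1],q[2],q[3],q[0]]).as_matrix()
def cloud(p):
    H,W=p["range_z"].shape; f=H/2/np.tan(np.radians(p["fovy"])/2)
    u,v=np.meshgrid(np.arange(W),np.arange(H))
    K=np.array([[f,0,p["cx"]],[0,f,p["cy"]],[0,0,1.]])
    n=cv2.undistortPoints(np.stack([u,v],-1).reshape(-1,1,2).astype(np.float64),K,np.array([p["k1"],0,0,0.])).reshape(H,W,2)
    z=p["range_z"]; c=np.dstack([n[...,0]*z,n[...,1]*z,z])
    w=c@rot(p["orientation"]).T+np.array(p["position"]); w[z<=0]=np.nan
    return w
def project(p,P):
    H=p["range_z"].shape[0]; f=H/2/np.tan(np.radians(p["fovy"])/2)
    c=(np.atleast_2d(P)-p["position"])@rot(p["orientation"]); s=c[:,:2]/c[:,2:]
    s=s*(1+p["k1"]*(s**2).sum(1,keepdims=True))
    return s*f+[p["cx"],p["cy"]]
E
python3 - <<'E'
from h import *; import pickle
from rig import manip
S=pickle.load(open("s0.pkl","rb"))
t=S["top"];s=S["scene"]
W=cloud(t);V=cloud(s)
a=cv2.resize(t["frame"][110:310,120:260],(420,600),interpolation=cv2.INTER_CUBIC)
b=cv2.resize(s["frame"][60:190,190:310],(380,412),interpolation=cv2.INTER_CUBIC)
b=cv2.copyMakeBorder(b,0,188,0,0,cv2.BORDER_CONSTANT)
cv2.imwrite("pics/crop1.png",np.hstack([a,b]))
for p,(u,v) in ((t,(168,238)),(t,(165,139)),(t,(175,260)),(t,(182,228)),(t,(157,292)),(t,(239,273)),(t,(105,212))):
    print(u,v,np.round(W[v,u],3))
# red bed
for nm,p,C in (("top",t,W),("scene",s,V)):
    f=p["frame"].astype(int); m=(f[...,2]>110)&(f[...,1]<60)&(f[...,0]<70)
    P=C[m]; P=P[np.isfinite(P).all(1)]; print(nm,m.sum(),np.percentile(P[:,2],[5,25,50,75,95]).round(3))
    Q=P[abs(P[:,2]-.078)<.006]; r=cv2.minAreaRect((Q[:,:2]*1000).astype(np.float32)); print("bed",len(Q),r,np.median(Q[:,2]))
    # printer base white frame z~.05
    g=(abs(C[...,2]-.05)<.006)&(C[...,0]>.35)&(C[...,0]<.95)&(abs(C[...,1]+.03)<.25)
    Q=C[g]; print("base",len(Q),cv2.minAreaRect((Q[:,:2]*1000).astype(np.float32)))
    # holster/thermo
    x0=W[238,168]
    for lo,hi in ((.005,.012),(.07,.08),(.12,.14),(.14,.16),(.16,.175),(.175,.2),(.2,.25)):
        g=(C[...,2]>lo)&(C[...,2]<hi)&(np.hypot(C[...,0]-x0[0],C[...,1]-x0[1])<.15)
        Q=C[g]
        if len(Q)>5: print(lo,len(Q),[np.round(x,1) for x in cv2.minAreaRect((Q[:,:2]*1000).astype(np.float32))],Q.mean(0).round(3))
E
```

```text
168 238 [0.469 0.309 0.151]
165 139 [0.734 0.314 0.194]
175 260 [0.41  0.282 0.174]
182 228 [0.505 0.309 0.008]
157 292 [0.315 0.358 0.075]
239 273 [0.368 0.13  0.003]
105 212 [0.546 0.516 0.085]
top 3833 [0.075 0.078 0.08  0.316 0.322]
bed 2715 ((779.2151489257812, -42.64411926269531), (212.28001403808594, 215.1111602783203), 80.43208312988281) 0.07905902587635794
base 2043 ((649.0914916992188, -70.88055419921875), (573.77734375, 399.3551330566406), 8.602618217468262)
0.005 692 [array([468.5, 310.2]), array([289.9, 289. ]), np.float64(9.8)] [0.461 0.322 0.008]
0.07 47 [array([426.6, 340.5]), array([ 36.6, 194.8]), np.float64(73.6)] [0.474 0.328 0.075]
0.12 42 [array([484.3, 314.3]), array([80. ,  6.5]), np.float64(20.2)] [0.49  0.316 0.131]
0.14 124 [array([447.7, 313.9]), array([147.4,  35.1]), np.float64(23.6)] [0.455 0.306 0.153]
0.16 594 [array([447.5, 317. ]), array([147.6,  40.1]), np.float64(25.1)] [0.458 0.32  0.167]
0.175 89 [array([403.8, 291.6]), array([39.4, 29. ]), np.float64(16.3)] [0.397 0.29  0.178]
scene 1980 [0.05  0.077 0.079 0.081 0.312]
bed 1553 ((782.862548828125, -14.90234375), (274.7341613769531, 208.735595703125), 80.92597961425781) 0.07842658322924412
base 2283 ((664.315673828125, -30.707244873046875), (409.5068054199219, 524.6286010742188), 79.3915023803711)
0.005 413 [array([475.7, 291.1]), array([290.5, 256.3]), np.float64(11.2)] [0.46  0.311 0.008]
0.07 53 [array([426.3, 337.3]), array([ 39.2, 197. ]), np.float64(74.0)] [0.475 0.324 0.074]
0.12 76 [array([478. , 309.3]), array([91.8, 13.2]), np.float64(17.8)] [0.487 0.312 0.131]
0.14 184 [array([446.9, 309.8]), array([148.7,  36.6]), np.float64(22.9)] [0.454 0.301 0.152]
0.16 317 [array([448.1, 311.5]), array([148.5,  45.3]), np.float64(27.4)] [0.457 0.314 0.166]
0.175 48 [array([395.7, 284.7]), array([29.4, 34. ]), np.float64(55.5)] [0.395 0.284 0.178]
```

View pics/crop1.png

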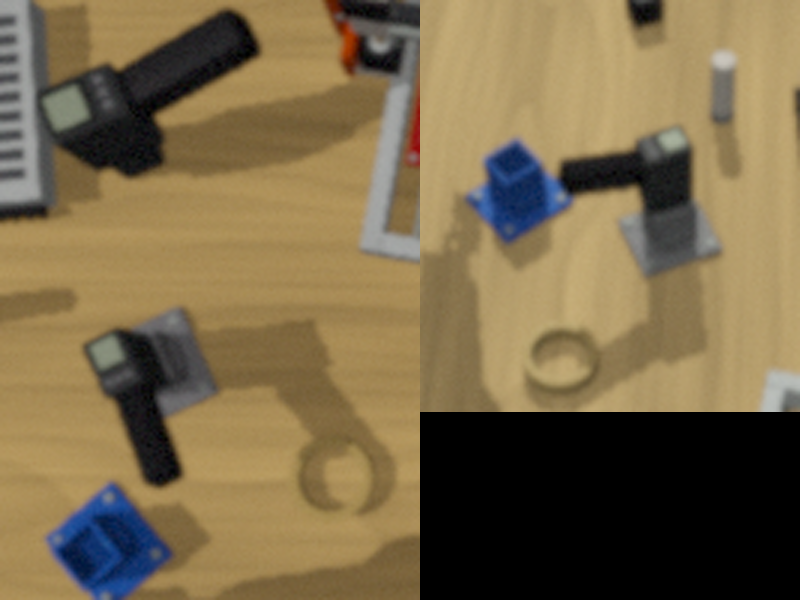

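Crop: the small pistol at left (about (125,365) in the crop, top (168,238)) stands in the grey holster, with its handle towards the robot. The larger one, at crop (110,100), stands elsewhere, and the blue holster is empty. I'll fit the pose by model.

```bash
cat > fit.py <<'E'
from h import *
from scipy.optimize import least_squares
c,s=np.cos(np.radians(15)),np.sin(np.radians(15))
HR=np.array([[-c,0,s],[0,1,0],[-s,0,-c]]).T  # columns: along handle, y, perp
HR=np.column_stack([[-c,0,s],[0,1,0],[s,0,c]])
B=[(np.eye(3),np.array([-4,0,100.])/1e3,np.array([28,20,45.])/1e3),
   (np.eye(3),np.array([0,0,27.5])/1e3,np.array([18,17,27.5])/1e3),
   (HR,np.array([-26,0,118])/1e3+HR[:,0]*.05,np.array([50,16,17])/1e3)]
def sdf(q):
    D=[]
    for M,o,h in B:
        a=abs((q-o)@M)-h
        D.append(np.linalg.norm(np.maximum(a,0),axis=1)+np.minimum(a.max(1),0))
    return np.min(D,0)
def fit(P,pos,rv):
    f=lambda v: sdf((P-v[:3])@R.from_rotvec(v[3:]).as_matrix())
    r=least_squares(f,np.r_[pos,rv],loss="soft_l1",f_scale=.003,x_scale=np.r_[[.01]*3,[.1]*3])
    return r.x[:3],R.from_rotvec(r.x[3:]).as_matrix(),np.median(abs(f(r.x)))
E
python3 - <<'E'
from fit import *; import pickle
S=pickle.load(open("s0.pkl","rb")); Ps=[]
for n in ("top","scene"):
    C=cloud(S[n]); g=(C[...,2]>.09)&(C[...,2]<.2)&(np.hypot(C[...,0]-.447,C[...,1]-.312)<.1)
    P=C[g]; Ps.append(P)
for nm,P in (("top",Ps[0]),("scene",Ps[1]),("both",np.vstack(Ps))):
    p,M,e=fit(P,[.49,.325,.02],[0,0,np.radians(23)])
    print(nm,len(P),p.round(4),"err",e.round(4),"\n",M.round(3),"yaw",np.degrees(np.arctan2(M[1,0],M[0,0])).round(1),"grip120",(p+M[:,2]*.12).round(4))
# bed line fits
for n in ("top","scene"):
    C=cloud(S[n]); f=S[n]["frame"].astype(int); m=(f[...,2]>90)&(f[...,1]<60)&(f[...,0]<70)&(abs(C[...,2]-.078)<.005)&(C[...,0]>.6)
    m=cv2.morphologyEx(m.astype(np.uint8),cv2.MORPH_OPEN,np.ones((3,3)))>0
    P=C[m]; a=np.radians(-9.6); X=P[:,:2]@np.array([[np.cos(a),-np.sin(a)],[np.sin(a),np.cos(a)]])
    print(n,len(P),np.percentile(X,[0,1,99,100],axis=0).round(3).tolist(),cv2.minAreaRect((P[:,:2]*1000).astype(np.float32)))
E
```

```text
top 902 [0.4958 0.3389 0.0219] err 0.0009 
 [[ 0.895 -0.446 -0.022]
 [ 0.446  0.895  0.004]
 [ 0.017 -0.014  1.   ]] yaw 26.5 grip120 [0.4932 0.3394 0.1419]
scene 719 [0.4931 0.3371 0.021 ] err 0.0012 
 [[ 0.896 -0.444 -0.006]
 [ 0.444  0.896 -0.012]
 [ 0.011  0.008  1.   ]] yaw 26.4 grip120 [0.4924 0.3356 0.141 ]
both 1621 [0.4943 0.3383 0.0216] err 0.0014 
 [[ 0.896 -0.444 -0.011]
 [ 0.443  0.896 -0.009]
 [ 0.014  0.003  1.   ]] yaw 26.3 grip120 [0.493  0.3372 0.1416]
top 3313 [[0.67, -0.018], [0.672, -0.016], [0.879, 0.191], [0.884, 0.194]] ((780.156494140625, -42.65132141113281), (212.3803253173828, 213.93003845214844), 80.64093780517578)
scene 1650 [[0.671, -0.021], [0.674, -0.018], [0.876, 0.183], [0.88, 0.189]] ((778.08544921875, -46.397056579589844), (208.98721313476562, 208.273193359375), 81.0445785522461)
```

Call:
{"api": "send_rows", "payload": {
  "targets": [
    [-1, -0.35, -0.4, 0],
    [-1, -0.35, -0.4, 0],
    [-1, -0.35, -0.4, 0],
    [-1, -0.35, -0.4, 0],
    [-1, -0.35, -0.4, 0],
    [-1, -0.35, -0.4, 0],
    [-1, -0.35, -0.4, 0],
    [-1, -0.35, -0.4, 0]
  ],
  "fingers": 1
}}

```text
t: 1.7
eef_pos: [0.4562, 0.3641, 0.3358]
orientation: [0.0, 0.156, 0.988, 0.0]
force: [0.8, 1.1, -0.1]
grip_width: 0.0853
grasp_force: 0.0
```

Call:
{"api": "send_rows", "payload": {
  "targets": [
    [0, 0, 0, -0.0615],
    [0, 0, 0, -0.0615],
    [0, 0, 0, -0.0615],
    [0, 0, 0, -0.0615],
    [0, 0, 0, -0.0615],
    [0, 0, 0, -0.0615],
    [0, 0, 0, -0.0615],
    [0, 0, 0, -0.0615]
  ]
}}

```text
t: 2.5
eef_pos: [0.455, 0.3654, 0.3349]
orientation: [0.0, -0.229, 0.973, 0.0]
force: [-0.0, -0.7, -0.4]
grip_width: 0.0852
grasp_force: 0.0
```

```bash
cat > st.py <<'E'
from h import *; from rig import manip
s=manip.state(); M=rot(s["orientation"])
print("t",round(s["t"],2),"q",s["joint_positions"].round(3),"p",s["eef_pos"].round(4),"F",s["force"].round(1),"grip",round(s["grip_width"],4),round(s["grasp_force"],1));print(M.round(3))
E
python3 st.py
```

```text
t 2.5 q [ 0.677  0.268  0.179  1.482 -0.     0.214] p [0.455  0.3654 0.3349] F [-0.  -0.7 -0.4] grip 0.0852 0.0
[[-0.895 -0.447  0.   ]
 [-0.447  0.895  0.   ]
 [-0.    -0.    -1.   ]]
```

Call:
{"api": "send_rows", "payload": {
  "targets": [
    [-1, 0, -0.5, 0],
    [-1, 0, -0.5, 0],
    [-1, 0, -0.5, 0],
    [-1, 0, -0.5, 0],
    [-1, 0, -0.5, 0],
    [-1, 0, -0.5, 0],
    [-1, 0, -0.5, 0],
    [-1, 0, -0.5, 0]
  ]
}}

```text
t: 3.3
eef_pos: [0.5465, 0.3757, 0.4569]
orientation: [-0.04, -0.227, 0.973, -0.017]
force: [-0.0, 0.1, 0.5]
grip_width: 0.0851
grasp_force: 0.0
```

```bash
python3 st.py
```

```text
t 3.3 q [ 6.030e-01  7.490e-01  1.249e+00  2.158e+00 -2.000e-03  1.440e-01] p [0.5465 0.3757 0.4569] F [-0.   0.1  0.5] grip 0.0851 0.0
[[-0.893 -0.444 -0.071]
 [-0.441  0.896 -0.05 ]
 [ 0.086 -0.014 -0.996]]
```

Call:
{"api": "send_rows", "payload": {
  "targets": [
    [0.24, -0.04, 1, 0],
    [0.24, -0.04, 1, 0],
    [0.24, -0.04, 1, 0],
    [0.24, -0.04, 1, 0],
    [0.24, -0.04, 1, 0],
    [0, 0, 0, 0],
    [0, 0, 0, 0],
    [0, 0, 0, 0]
  ]
}}

```text
t: 4.1
eef_pos: [0.5094, 0.3492, 0.3032]
orientation: [-0.036, -0.227, 0.973, -0.015]
force: [0.6, 1.2, 0.6]
grip_width: 0.0852
grasp_force: 0.0
```

```bash
python3 st.py
```

```text
t 4.1 q [ 0.602  0.414  0.308  1.543 -0.002  0.143] p [0.5094 0.3492 0.3032] F [0.6 1.2 0.6] grip 0.0852 0.0
[[-0.894 -0.443 -0.064]
 [-0.441  0.896 -0.046]
 [ 0.078 -0.013 -0.997]]
```

```bash
python3 - <<'E'
import numpy as np
from scipy.optimize import least_squares
D=[(.314,-.048,1.210,np.hypot(.185,.5701),.206),(.268,.179,1.482,np.hypot(.455,.3654),.3349),(.749,1.249,2.158,np.hypot(.5465,.3757),.4569),(.414,.308,1.543,np.hypot(.5094,.3492),.3032)]
def fk(v,a,b,c):
    L1,L2,Lt,h,o=v; p=a-b; t=p+c
    return np.array([L1*np.sin(a)+L2*np.cos(p)+o*np.sin(p)+Lt*np.cos(t), h+L1*np.cos(a)-L2*np.sin(p)+o*np.cos(p)-Lt*np.sin(t)])
r=least_squares(lambda v:np.concatenate([fk(v,*d[:3])-d[3:] for d in D]+[1e-3*(v-[.4,.4,.25,.3,0])]),[.4,.4,.25,.3,0])
v=r.x; print(v.round(4),r.fun.round(4))
for j3 in (1.25,):
  for a in np.arange(.5,1.74,.1):
    print(round(a,2),[(round(np.degrees(np.pi/2-T)),*fk(v,a,j3,T-a+j3).round(3),round(T-a+j3,2)) for T in np.radians([90,70,45])])
# needed target
print("target q:")
for tilt in (40,45,50):
    # grasp pt .59,-.011 z~.27, TCP 19mm beyond
    T=np.pi/2-np.radians(tilt)
    g=np.array([.592,.27])+.019*np.array([np.cos(T),-np.sin(T)])
    s=least_squares(lambda q:fk(v,q[0],q[1],T-q[0]+q[1])-g,[.3,.3]).x; print(tilt,g.round(3),s.round(3),round(T-s[0]+s[1],3),fk(v,s[0],s[1],T-s[0]+s[1]))
E
```

```text
[0.522  0.4406 0.4916 0.2871 0.0753] [-0.      0.0003  0.0001 -0.0002 -0.      0.      0.     -0.0001  0.0001
  0.      0.0002 -0.      0.0001]
0.5 [(0, np.float64(0.521), np.float64(0.609), np.float64(2.32)), (20, np.float64(0.689), np.float64(0.639), np.float64(1.97)), (45, np.float64(0.869), np.float64(0.753), np.float64(1.54))]
0.6 [(0, np.float64(0.6), np.float64(0.553), np.float64(2.22)), (20, np.float64(0.768), np.float64(0.582), np.float64(1.87)), (45, np.float64(0.948), np.float64(0.697), np.float64(1.44))]
0.7 [(0, np.float64(0.673), np.float64(0.489), np.float64(2.12)), (20, np.float64(0.841), np.float64(0.519), np.float64(1.77)), (45, np.float64(1.02), np.float64(0.633), np.float64(1.34))]
0.8 [(0, np.float64(0.738), np.float64(0.419), np.float64(2.02)), (20, np.float64(0.907), np.float64(0.448), np.float64(1.67)), (45, np.float64(1.086), np.float64(0.563), np.float64(1.24))]
0.9 [(0, np.float64(0.797), np.float64(0.342), np.float64(1.92)), (20, np.float64(0.965), np.float64(0.371), np.float64(1.57)), (45, np.float64(1.145), np.float64(0.486), np.float64(1.14))]
1.0 [(0, 
[... 1014 characters left out ...]
np.float64(1.134), np.float64(-0.174), np.float64(0.97)), (45, np.float64(1.314), np.float64(-0.06), np.float64(0.54))]
1.6 [(0, np.float64(0.961), np.float64(-0.3), np.float64(1.22)), (20, np.float64(1.13), np.float64(-0.27), np.float64(0.87)), (45, np.float64(1.309), np.float64(-0.156), np.float64(0.44))]
1.7 [(0, np.float64(0.947), np.float64(-0.396), np.float64(1.12)), (20, np.float64(1.115), np.float64(-0.366), np.float64(0.77)), (45, np.float64(1.295), np.float64(-0.252), np.float64(0.34))]
target q:
40 [0.604 0.255] [-0.249 -0.787] 0.335 [0.60421296 0.25544516]
45 [0.605 0.257] [-0.292 -0.882] 0.195 [0.60543503 0.25656497]
50 [0.607 0.258] [-0.323 -0.977] 0.044 [0.60655484 0.25778704]
```

Call:
{"api": "send_rows", "payload": {
  "targets": [
    [0.04, -0.01, 0.8, 0],
    [0.04, -0.01, 0.8, 0],
    [0.04, -0.01, 0.8, 0],
    [0.04, -0.01, 0.8, 0],
    [0.03, 0, 0.7, 0],
    [0, 0, 0.4, 0],
    [0, 0, 0.2, 0],
    [0, 0, 0, 0]
  ],
  "fingers": 1
}}

```text
t: 4.9
eef_pos: [0.4903, 0.3352, 0.1216]
orientation: [-0.038, -0.227, 0.973, -0.016]
force: [0.0, -0.1, -0.1]
grip_width: 0.0852
grasp_force: 0.0
```

```bash
python3 st.py; python3 - <<'E'
from h import *; from rig import manip
a=manip.snapshot("wrist"); b=manip.snapshot("scene")
cv2.imwrite("pics/w1.png",np.vstack([cv2.resize(a["frame"],(400,300)),cv2.resize(b["frame"][60:190,180:350],(400,300))]))
E
```

```text
t 4.9 q [ 0.601  0.422 -0.094  1.138 -0.002  0.142] p [0.4903 0.3352 0.1216] F [ 0.  -0.1 -0.1] grip 0.0852 0.0
[[-0.894 -0.444 -0.067]
 [-0.441  0.896 -0.048]
 [ 0.082 -0.013 -0.997]]
```

View pics/w1.png

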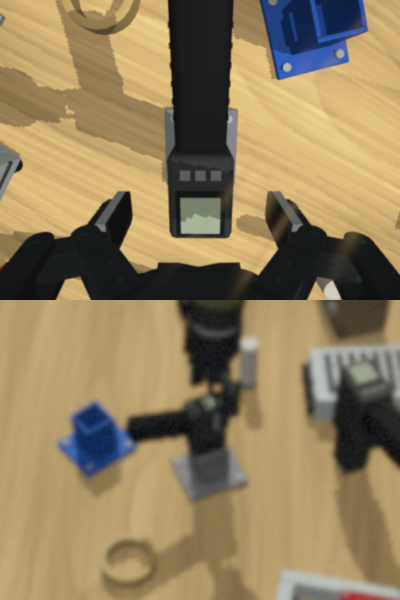

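The wrist view shows the body centred between the open pads (display at about (200,215), pads at (122,220) and (277,220)). Closing now.

Call:
{"api": "send_rows", "payload": {
  "targets": [
    [0, 0, 0, 0],
    [0, 0, 0, 0],
    [0, 0, 0, 0],
    [0, 0, 0, 0],
    [0, 0, 0, 0],
    [0, 0, 0, 0],
    [0, 0, 0, 0],
    [0, 0, 0, 0]
  ],
  "fingers": 0
}}

```text
t: 5.8
eef_pos: [0.4885, 0.3342, 0.1211]
orientation: [-0.039, -0.227, 0.973, -0.016]
force: [-0.3, 1.2, 4.9]
grip_width: 0.0388
grasp_force: 60.4
```

Call:
{"api": "send_rows", "payload": {
  "targets": [
    [0.02, 0, -0.25, 0],
    [0.033, -0.005, -0.4, 0],
    [0.033, -0.005, -0.4, 0],
    [0.033, -0.005, -0.4, 0],
    [0.05, -0.01, -0.6, 0],
    [0.065, -0.01, -0.8, 0],
    [0.08, -0.01, -1, 0],
    [0.08, -0.01, -1, 0]
  ]
}}

```text
t: 6.6
eef_pos: [0.4879, 0.3338, 0.3162]
orientation: [-0.04, -0.227, 0.973, -0.017]
force: [0.3, 0.9, -1.4]
grip_width: 0.0384
grasp_force: 60.4
```

```bash
python3 st.py; cat > seen.py <<'E'
# fit thermometer pose in the hand; args: guess grip z offset
from fit import *; from rig import manip; import sys
s=manip.state(); M=rot(s["orientation"]); T=np.column_stack([-M[:,0],M[:,1],-M[:,2]])
g=s["eef_pos"]-M[:,2]*.0187; p0=g-T[:,2]*.12
Ps=[];n=sys.argv[1:] or ["top","scene"]
for k in n:
    C=cloud(manip.snapshot(k)); q=(C-p0)@T
    m=(sdf(q.reshape(-1,3)).reshape(q.shape[:2])<.018)&~((q[...,2]>.095)&(q[...,0]>-.035))&np.isfinite(q[...,0])
    Ps.append(C[m]); print(k,m.sum())
P=np.vstack(Ps); p,F,e=fit(P,p0,R.from_matrix(T).as_rotvec())
print("muzzle",p.round(4),"expected",p0.round(4),"err",e.round(4));print(F.round(3)); print("rel grip",((g-p)@F).round(4),"relrot",np.degrees(R.from_matrix(T.T@F).as_rotvec()).round(1))
bm=np.array([.779,-.044,.078]); print("bed in muzzle",((bm-p)@F).round(4),"zang",np.degrees(np.arccos(F[2])).round(1),"handle_end",(p+F@[-.123,0,.144]).round(3))
E
python3 seen.py
```

```text
t 6.6 q [ 0.601  0.369  0.271  1.561 -0.002  0.142] p [0.4879 0.3338 0.3162] F [ 0.3  0.9 -1.4] grip 0.0384 60.4
[[-0.893 -0.444 -0.071]
 [-0.441  0.896 -0.051]
 [ 0.086 -0.014 -0.996]]
top 827
scene 689
muzzle [0.493  0.34   0.2181] expected [0.4808 0.3286 0.2153] err 0.0013
[[ 0.894 -0.448  0.   ]
 [ 0.448  0.894 -0.013]
 [ 0.005  0.012  1.   ]]
rel grip [-0.005  -0.0016  0.1169] relrot [ 1.5 -5.3  0.3]
bed in muzzle [ 0.083  -0.473  -0.1351] zang [89.7 89.3  0.7] handle_end [0.383 0.283 0.361]
```

Call:
{"api": "send_rows", "payload": {
  "targets": [
    [0.15, -1, -0.38, 0],
    [0.15, -1, -0.38, 0],
    [0.15, -1, -0.38, 0],
    [0.15, -1, -0.38, 0],
    [0.15, -1, -0.38, 0],
    [0.15, -1, -0.38, 0],
    [0.15, -1, -0.38, 0],
    [0.15, -1, -0.38, 0]
  ]
}}

```text
t: 7.5
eef_pos: [0.5961, 0.0309, 0.4446]
orientation: [-0.04, -0.227, 0.973, -0.016]
force: [1.0, 0.7, -1.3]
grip_width: 0.0388
grasp_force: 60.8
```

Call:
{"api": "send_rows", "payload": {
  "targets": [
    [0.15, -0.9, -0.4, 0],
    [0.15, -0.9, -0.4, 0],
    [0, 0, 0, 0.055],
    [0, 0, 0, 0.055],
    [0, 0, 0, 0.055],
    [0, 0, 0, 0.055],
    [0, 0, 0, 0.055],
    [0, 0, 0, 0.055]
  ]
}}

```text
t: 8.3
eef_pos: [0.6195, -0.0358, 0.4776]
orientation: [-0.035, 0.031, 0.999, -0.026]
force: [-0.3, 0.2, -1.4]
grip_width: 0.0385
grasp_force: 60.9
```

```bash
python3 st.py
```

```text
t 8.3 q [-0.028  0.558  0.949  2.033 -0.052  0.037] p [ 0.6195 -0.0358  0.4776] F [-0.3  0.2 -1.4] grip 0.0385 60.9
[[-0.996  0.061 -0.072]
 [ 0.065  0.997 -0.05 ]
 [ 0.068 -0.055 -0.996]]
```

Call:
{"api": "send_rows", "payload": {
  "targets": [
    [0.3, 0, -1, 0],
    [0.3, 0, -1, 0],
    [0.3, 0, -1, 0],
    [0.3, 0, -1, 0],
    [0.3, 0, -1, 0],
    [0.3, 0, -1, 0],
    [0.3, 0, -1, 0],
    [0.3, 0, -1, 0]
  ]
}}

```text
t: 9.1
eef_pos: [0.4665, -0.0169, 0.6415]
orientation: [0.049, 0.027, 0.998, -0.026]
force: [-0.1, -0.0, -0.8]
grip_width: 0.0388
grasp_force: 61.1
```

```bash
python3 st.py
```

```text
t 9.1 q [ 0.006  0.243  0.926  2.157 -0.056  0.058] p [ 0.4665 -0.0169  0.6415] F [-0.1 -0.  -0.8] grip 0.0388 61.1
[[-0.994  0.057  0.097]
 [ 0.052  0.997 -0.055]
 [-0.1   -0.05  -0.994]]
```

Call:
{"api": "send_rows", "payload": {
  "targets": [
    [0.3, 0, -1, 0],
    [0.3, 0, -1, 0],
    [0.3, 0, -1, 0],
    [0.3, 0, -1, 0],
    [0.2, 0, -1, 0],
    [0.2, 0, -1, 0],
    [0.2, 0, -1, 0],
    [0.2, 0, -1, 0]
  ]
}}

```text
t: 9.9
eef_pos: [0.3265, -0.0074, 0.7288]
orientation: [0.153, 0.024, 0.988, -0.022]
force: [0.1, 0.3, -2.3]
grip_width: 0.0386
grasp_force: 61.1
```

```bash
python3 st.py
```

```text
t 9.9 q [ 0.048 -0.074  0.817  2.157 -0.064  0.086] p [ 0.3265 -0.0074  0.7288] F [ 0.1  0.3 -2.3] grip 0.0386 61.1
[[-0.952  0.054  0.302]
 [ 0.041  0.998 -0.05 ]
 [-0.304 -0.035 -0.952]]
```

Call:
{"api": "send_rows", "payload": {
  "targets": [
    [-0.2, 0, -1, 0],
    [-0.2, 0, -1, 0],
    [-0.2, 0, -1, 0],
    [-0.2, 0, -1, 0],
    [-0.2, 0, -1, 0],
    [-0.2, 0, -1, 0],
    [-0.2, 0, -1, 0],
    [-0.2, 0, -1, 0]
  ]
}}

```text
t: 10.7
eef_pos: [0.2942, -0.0128, 0.8127]
orientation: [0.269, 0.02, 0.963, -0.014]
force: [-0.3, -0.7, -1.0]
grip_width: 0.0384
grasp_force: 61.1
```

```bash
python3 st.py
```

```text
t 10.7 q [ 0.007 -0.149  0.981  2.157 -0.042  0.037] p [ 0.2942 -0.0128  0.8127] F [-0.3 -0.7 -1. ] grip 0.0384 61.1
[[-0.854  0.046  0.517]
 [ 0.03   0.999 -0.038]
 [-0.519 -0.017 -0.855]]
```

Call:
{"api": "send_rows", "payload": {
  "targets": [
    [-0.3, 0, -1, 0],
    [-0.3, 0, -1, 0],
    [-0.3, 0, -1, 0],
    [-0.3, 0, -1, 0],
    [-0.3, 0, -1, 0],
    [-0.3, 0, -1, 0],
    [0, 0, 0, 0],
    [0, 0, 0, 0]
  ]
}}

```text
t: 11.5
eef_pos: [0.2685, -0.0157, 0.8874]
orientation: [0.37, 0.015, 0.929, -0.023]
force: [0.4, 0.2, -2.1]
grip_width: 0.0385
grasp_force: 61.1
```

```bash
python3 st.py; python3 seen.py scene top
```

```text
t 11.5 q [ 0.128 -0.182  1.153  2.157 -0.141  0.104] p [ 0.2685 -0.0157  0.8874] F [ 0.4  0.2 -2.1] grip 0.0385 61.1
[[-0.726  0.044  0.686]
 [ 0.01   0.999 -0.053]
 [-0.688 -0.032 -0.725]]
scene 2
top 3490
muzzle [ 0.3468 -0.018   0.8189] expected [ 0.338  -0.0211  0.814 ] err 0.0006
[[ 0.684  0.03  -0.729]
 [-0.012  0.999  0.029]
 [ 0.729 -0.011  0.684]]
rel grip [-0.0025 -0.0003  0.1227] relrot [ 1.4 -3.4 -0.3]
bed in muzzle [-0.2444 -0.0047 -0.8225] zang [43.2 90.6 46.8] handle_end [ 0.158 -0.012  0.828]
```

```bash
python3 - <<'E'
from h import *; import pickle
from scipy.optimize import least_squares
v=[.522,.4406,.4916,.2871,.0753]
def fk(a,b,T):
    p=a-b; return np.array([v[0]*np.sin(a)+v[1]*np.cos(p)+v[4]*np.sin(p)+v[2]*np.cos(T), v[3]+v[0]*np.cos(a)-v[1]*np.sin(p)+v[4]*np.cos(p)-v[2]*np.sin(T)])
T=np.pi/2-np.radians(43.4); x=[-.182,1.153]
A=np.array([.269,.8874]);Bt=np.array([.5926,.2491])
for f in np.linspace(0,1,11):
    s=least_squares(lambda q:fk(q[0],q[1],T)-(A+f*(Bt-A)),x); x=s.x; print(f.round(1),x.round(2),round(T-x[0]+x[1],2),s.cost<1e-8,end=" | ")
print()
S=pickle.load(open("s0.pkl","rb")); a=np.radians(-9.4); Rz=np.array([[np.cos(a),-np.sin(a)],[np.sin(a),np.cos(a)]])
for n in S:
    C=cloud(S[n]); g=(C[...,2]>.12)&(C[...,2]<.4)&(C[...,0]>.6)&(C[...,0]<1.)&(abs(C[...,1]+.044)<.12)
    P=C[g]; X=(P[:,:2]-[.779,-.044])@Rz; m=abs(X[:,1])<.09
    print(n,"x rel bed",np.percentile(X[m,0],[0,1,5,50,99]).round(3),"z",P[m,2].min().round(3))
    q=g&(C[...,2]>.29); X=(C[q][:,:2]-[.779,-.044])@Rz; print("portal top x",np.percentile(X[:,0],[2,50,98]).round(3))
E
```

```text
0.0 [-0.2   1.13] 2.14 True | 0.1 [-0.4   0.61] 1.83 True | 0.2 [-0.5   0.31] 1.63 True | 0.3 [-0.56  0.08] 1.46 True | 0.4 [-0.6  -0.12] 1.3 True | 0.5 [-0.61 -0.29] 1.14 True | 0.6 [-0.61 -0.44] 0.98 True | 0.7 [-0.57 -0.58] 0.81 True | 0.8 [-0.51 -0.7 ] 0.63 True | 0.9 [-0.42 -0.8 ] 0.44 True | 1.0 [-0.3  -0.88] 0.23 True | 
scene x rel bed [-0.069 -0.066 -0.056  0.004  0.048] z 0.14
portal top x [0.031 0.037 0.048]
top x rel bed [-0.069 -0.067 -0.056  0.011  0.048] z 0.162
portal top x [0.03  0.034 0.048]
```

Call:
{"api": "send_rows", "payload": {
  "targets": [
    [0.08, 0, 0.4, 0],
    [0.1, 0, 0.5, 0],
    [0.12, 0, 0.6, 0],
    [0.15, 0.02, 0.8, 0],
    [0.18, 0.02, 1, 0],
    [0.18, 0.02, 1, 0],
    [0.18, 0.02, 1, 0],
    [0.18, 0.02, 1, 0]
  ]
}}

```text
t: 12.4
eef_pos: [0.4085, -0.0281, 0.6686]
orientation: [0.368, 0.018, 0.929, -0.024]
force: [-0.0, 0.1, -0.2]
grip_width: 0.0386
grasp_force: 61.2
```

```bash
cat > go.py <<'E'
from h import *; from rig import manip; import sys
s=manip.state(); M=rot(s["orientation"]); d=np.array(list(map(float,sys.argv[1:4])))-s["eef_pos"]
print("delta",d.round(4),"tool units",(d@M/.04).round(2))
E
python3 st.py; python3 go.py .5804 -.0369 .2594
```

```text
t 12.4 q [-0.045 -0.533  0.005  1.353 -0.028 -0.017] p [ 0.4085 -0.0281  0.6686] F [-0.   0.1 -0.2] grip 0.0386 61.2
[[-0.728  0.051  0.684]
 [ 0.016  0.998 -0.058]
 [-0.685 -0.032 -0.727]]
delta [ 0.1719 -0.0088 -0.4092] tool units [ 3.88  0.33 10.39]
```

Call:
{"api": "send_rows", "payload": {
  "targets": [
    [0.34, 0.03, 0.9, 0],
    [0.34, 0.03, 0.9, 0],
    [0.34, 0.03, 0.9, 0],
    [0.34, 0.03, 0.9, 0],
    [0.34, 0.03, 0.9, 0],
    [0.34, 0.03, 0.9, 0],
    [0.34, 0.03, 0.9, 0],
    [0.1, 0, 0.3, 0]
  ]
}}

```text
t: 13.2
eef_pos: [0.5153, -0.0336, 0.4033]
orientation: [0.365, 0.018, 0.931, -0.024]
force: [-0.9, -0.2, -1.5]
grip_width: 0.0387
grasp_force: 61.0
```

```bash
python3 st.py; python3 seen.py
```

```text
t 13.2 q [-0.048 -0.526 -0.637  0.712 -0.026 -0.019] p [ 0.5153 -0.0336  0.4033] F [-0.9 -0.2 -1.5] grip 0.0387 61.0
[[-0.733  0.051  0.678]
 [ 0.016  0.998 -0.058]
 [-0.68  -0.032 -0.733]]
top 425
scene 965
muzzle [ 0.5917 -0.0375  0.3356] expected [ 0.584  -0.0395  0.3291] err 0.0008
[[ 0.69   0.037 -0.723]
 [-0.018  0.999  0.034]
 [ 0.724 -0.01   0.69 ]]
rel grip [-0.0026  0.0009  0.1207] relrot [ 1.4 -3.5 -0.3]
bed in muzzle [-0.0571  0.0031 -0.3134] zang [43.6 90.6 46.4] handle_end [ 0.403 -0.03   0.346]
```

Call:
{"api": "send_rows", "payload": {
  "targets": [
    [0.2, 0.03, 0.6, 0],
    [0.2, 0.03, 0.6, 0],
    [0.2, 0.03, 0.6, 0],
    [0.2, 0.03, 0.6, 0],
    [0.2, 0.03, 0.6, 0],
    [0.1, 0.02, 0.4, 0],
    [0.1, 0.01, 0.3, 0],
    [0, 0, 0.08, 0]
  ]
}}

```text
t: 14.1
eef_pos: [0.5862, -0.0338, 0.2678]
orientation: [0.369, 0.017, 0.929, -0.024]
force: [-0.4, 0.2, -1.1]
grip_width: 0.039
grasp_force: 61.1
```

Call:
{"api": "send_rows", "payload": {
  "targets": [
    [0, 0, 0, 0],
    [0, 0, 0, 0],
    [0, 0, 0, 0],
    [0, 0, 0, 0],
    [0, 0, 0, 0],
    [0, 0, 0, 0],
    [0, 0, 0, 0],
    [0, 0, 0, 0]
  ]
}}

```text
t: 14.9
eef_pos: [0.587, -0.0325, 0.2698]
orientation: [0.37, 0.016, 0.929, -0.024]
force: [-0.1, 0.0, -1.0]
grip_width: 0.0386
grasp_force: 61.1
```

```bash
python3 st.py; python3 seen.py; python3 -c "
from h import *; from rig import manip
a=manip.snapshot('scene');b=manip.snapshot('top')
cv2.imwrite('pics/end.png',np.hstack([cv2.resize(a['frame'][120:300,220:440],(400,330)),cv2.resize(b['frame'][50:270,180:400],(330,330))]))"
```

```text
t 14.9 q [-0.036 -0.329 -0.849  0.291 -0.032 -0.013] p [ 0.587  -0.0325  0.2698] F [-0.1  0.  -1. ] grip 0.0386 61.1
[[-0.726  0.048  0.686]
 [ 0.013  0.998 -0.056]
 [-0.688 -0.032 -0.725]]
top 266
scene 682
muzzle [ 0.6642 -0.036   0.2029] expected [ 0.6566 -0.0382  0.1964] err 0.0008
[[ 0.684  0.032 -0.729]
 [-0.014  0.999  0.031]
 [ 0.729 -0.011  0.684]]
rel grip [-0.003   0.0008  0.1208] relrot [ 1.5 -3.3 -0.2]
bed in muzzle [-0.0124 -0.0029 -0.1693] zang [43.2 90.6 46.8] handle_end [ 0.475 -0.03   0.212]
```

View pics/end.png

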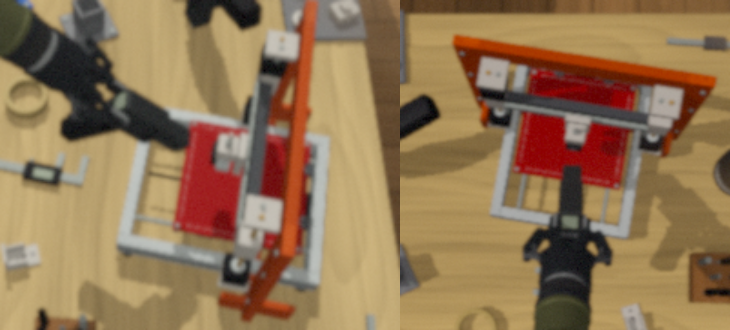

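The scene and top views show the muzzle in front of the head and clear of it, aimed at the bed. The sight line is about 12 mm high, so I make one small correction.

Call:
{"api": "send_rows", "payload": {
  "targets": [
    [0.1, -0.03, 0, 0],
    [0.1, -0.03, 0, 0],
    [0.1, 0, 0, 0],
    [0, 0, 0, 0],
    [0, 0, 0, 0],
    [0, 0, 0, 0],
    [0, 0, 0, 0],
    [0, 0, 0, 0]
  ]
}}

```text
t: 15.9
eef_pos: [0.5784, -0.0347, 0.2618]
orientation: [0.37, 0.017, 0.929, -0.024]
force: [1.0, -0.9, -1.3]
grip_width: 0.0387
grasp_force: 61.1
```

```bash
python3 st.py; python3 seen.py
```

```text
t 15.9 q [-0.044 -0.342 -0.876  0.277 -0.026 -0.019] p [ 0.5784 -0.0347  0.2618] F [ 1.  -0.9 -1.3] grip 0.0387 61.1
[[-0.725  0.048  0.687]
 [ 0.013  0.998 -0.057]
 [-0.688 -0.032 -0.725]]
top 284
scene 664
muzzle [ 0.6556 -0.0381  0.1952] expected [ 0.6479 -0.0405  0.1884] err 0.0009
[[ 0.68   0.032 -0.733]
 [-0.017  0.999  0.028]
 [ 0.733 -0.006  0.68 ]]
rel grip [-0.0025  0.001   0.1206] relrot [ 1.7 -3.7 -0.4]
bed in muzzle [-0.002  -0.0012 -0.1703] zang [42.8 90.4 47.2] handle_end [ 0.466 -0.032  0.203]
```

```bash
python3 -c "
from rig import manip
print(manip.hand_in())"
```

```text
the job is handed in; nothing more can be done
None
```

I drew the thermometer and handed the job in with it held steady (grip 61 N). By my last camera fit, the sight line passes about 2 mm from the bed's middle, the muzzle is 170 mm from it and the barrel is 47° from vertical; no verdict came back.

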